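# Slide the scroll under the dust hood and hold the bleed shutter half open

### The job

Slide the wooden carrier with the violin scroll along its channel, under the dust hood, until it is fully home against the hood's back wall. Then let go of it, take the upright tab of the sprung shutter on the hood's roof, slide the shutter to half of its travel (tab level with the two small studs) and finish while still holding it there with the gripper: it springs shut if you let go. Leave the chisel, the gouge and the sanding block where they lie.

Things in the scene. Friction and masses are not known exactly. Their poses are not given: they have to be found in the camera images.
- station: Fixed sanding station, sizes in mm; origin on the bench top. Axes: x across the channel (roughly away from the robot), y along it to the hood, z up. Board 230 x 420 (y -230 to 190), 18 thick. Channel along y at x = 0, 86 wide between rails 12 high (tops at z 30).
- hood_stop (a point): Middle of the inner face of the hood's back wall, the stop, at station x 0, y 160, z 53. Grey hood: y 60 to 172, x -110 to 110, roof z 88 to 100; the tunnel under the roof is 104 wide, 70 high, open to -y. A grey hose under 90 high leaves the back wall to +y.
- half_mark (a point): Point midway between two small brass studs (6 diameter, 6 high) on the shutter's two rails, at station x -10, y 115, z 108: the tab's centre is here at half travel. Rails: at y 78 and 152, 7 wide, x -85 to 65, top z 108. Spring tube on the roof at y 115, x 86 to 172, top z 120.
- carrier: Loose wooden carrier, 80 wide (x), 200 long (y), base 15 thick, 0.3 to 0.65 kg, in the channel, axes parallel to the station's; origin at the centre of its underside. A violin scroll and pegbox is fixed on it (y -28 to 77, up to 57 high). Home, its front edge (y 100) touches the stop: origin at station y 60, z 18.
- carrier_post (a point): Point on the axis of the carrier's upright round post (20 diameter, 60 tall, at carrier y -75), 20 below its top, 55 above the carrier's underside, 73 above the bench. Home, the post is outside the hood, 75 before its mouth.
- shutter (a joint): Travel of the shutter in m along the station's +x: 0 shut, 0.06 fully open, half is 0.03. A spring (150 N/m) pushes it shut: about 3 N at 0, 7.5 N at half, 12 N fully open.
- shutter_tab (a point): On the centre line of the shutter's upright dark wooden tab, 14 thick (station x), 36 wide (station y), standing from 104 to 150 above the bench; this point is 16 below its top. Tab is in the middle of a steel plate 66 x 64 x 4. Shut: station x -40, y 115; half: x -10, level with the studs. A thin rod runs into the spring tube.
- chisel: Bystander: chisel, wooden handle 28 diameter and 130 long, blade 20 wide, 260 overall, lying on the bench beyond the station. Leave alone.
- gouge: Bystander: gouge, dark wooden handle 28 diameter and 130 long, blade 12 wide, 240 overall, lying on the bench across the channel's open end, to the robot's right. Leave alone.
- sanding_block: Bystander: cork sanding block 62 x 102 x 34, on the bench beyond the hood. Leave alone.
There are look-alikes about, which are no part of the job. Of the things shaped like the carrier, the wooden one is meant.

How it is judged:
By the outcome, as a careful person would: the job done as asked, in the order asked, and still so for the second after the job is handed in, while the arm keeps its last pose, push and grip.
It also fails if it takes over 51 s, if anything falls off the work surface, if the arm or the gripper's body presses on something with over 40 N, if the wrist force passes 120 N, or if a joint passes its speed limit or range.

### The arm

A 7-joint arm with a two-finger parallel gripper is mounted at the origin on the work surface. World frame = base frame: x ahead of the robot, y to its left, z up, the work surface at z = 0. Lengths are in m, angles in rad, forces in N, time in s.
With the tool pointing down it reaches from about 0.425 to 0.925 m from the base axis. Payload 6.8 kg.
Tool frame: the origin (TCP) lies at the very end of the fingers, on their centre line; the grasp point (between the pads) lies 19 mm behind it; z points along the fingers, y is the line along which they close (so a half turn about z gives the same grasp; the last joint's range is limited). The gripper opens to 85 mm and grips with 20 to 120 N. Pads are 22 mm wide; open, the fingers measure 114 mm over their backs; the gripper's body (76 mm by 85 mm) begins 54 mm behind the grasp point. The pads swing forward as they close: fully open they stand 13 mm farther back than shut.
Start: joints at [-1.433, 0.477, 0.022, 1.555, -0.011, 1.109, -0.083], TCP at [0.164, 0.655, 0.231] pointing down, gripper open.
Joint ranges: [-2.96, 2.96], [-0.34, 2.1], [-1.41, 1.46], [0.24, 2.44], [-1.37, 4.51], [0.17, 1.92], [-2.96, 2.96]. Speed limits (rad/s): [2.39, 2.39, 3.14, 3.14, 3.14, 3.14, 3.14].

### API

Orientations are given as a rotation vector (axis times angle).
In Python, from bench import get_obs, viewer, r gives the robot as it stands. The module is installed in compiled form; this text tells all that it offers.
- The arm moves only by the tool play_rows, never from a script. Its argument "commands" is a list that holds one entry, the list of rows, each a list of 5 numbers: the gripper's target within -1 to 1 (shut at 1, half-way at 0, fully open at -1), then the shift along the tool's x, y, z scaled (see below), then the turn about the tool's z scaled (see below). A call has 1 to 12 rows; each row is the pose to reach, as a shift and turn from the pose commanded when the call began, along the tool's axes at that moment; what a row does not reach only later rows make up. The controller multiplies each number of a shift by 0.2 m and each number of a turn by pi/2 rad. A row lasts 1/12 s, in which the tool goes at most 41.7 mm and 7.16 degrees, less where a joint would pass 70% of its speed; a pose out of reach is approached as far as the arm can. A call with a number of a shift or a turn outside -1 to 1 is refused whole. A call with a gripper value outside its range is refused whole. The fingers move at their own pace and stop on an object; "grip_force" is the grip in N (left out, the last holds). Time passes only in rows, so rows that repeat a pose let the fingers close. It gives the time, the measured TCP pose, the force, the opening and the grip force at its end, in the units of the state.
- get_obs(): the state, without advancing time (a new reading comes with each control period).
- viewer.grab_frame(name): name is "side" or "top" or "wrist"; returns a dict with "pixels" (420x560x3 uint8, red, green, blue), "fovy" (degrees; the focal length in pixels is half the picture's height over the tangent of half this angle, whatever the lens; pixels are square), "cx", "cy" (the principal point, pixels), "distortion" ([k1, k2, p1, p2, k3] as OpenCV has them; the pictures are not rectified), "world_to_cam" (4x4, takes a point from world to camera coordinates); the wrist camera has in their place "hand_eye" (4x4, takes a point from camera to tool coordinates, whose origin is the TCP and whose axes are the flange's). Camera axes: x right, y up, looking along -z (the intrinsics and any distortion apply to the point x, -y, -z); pixel columns grow to the right and rows downward; lengths in m; the calibration is good to about 2 mm. A picture is of the moment at which its call begins: read the wrist's pose just before it. There is no depth.
- r.hand_in(): hands the job in; it is judged then, once.
Trained networks look in a picture, given as the dict that the camera call returned (one of the last four; its "shot" number tells which), for a name from the list of things; names that differ only in an ending like _2 or _b are one class to them, and where a whole thing is asked for, a point or a joint stands for the part that bears it (a point fixed in the world has none). Each returns a list of dicts, best first, with "score" (0 to 1); they miss things now and then, are a little off and sometimes report something else, mostly with a low value. They report only what shows in the picture. A call takes as long as a camera call. They do not tell look-alikes from the thing itself.
- viewer.trace(picture, thing): "pixels" (420x560 bool, what is visible of it) and "rect" ([left, top, right, bottom] in pixels, round what is visible of it).
The state is a dict: "clock": time; "joints": joint angles; "qvel": joint speeds; "tau": joint torques, N m; "tcp_pos": TCP position; "orientation": TCP orientation; "contact_force": force on the tool from outside, world axes, zero at the start; "moment": the same for the moment, N m; "grip_width": finger opening in m; "gripper_force": force on a finger pad.
Only numpy, scipy, OpenCV 4.12 (cv2) and the standard library are available. Lean on these libraries where they do the work, as an engineer would, in place of code of your own. Each camera call takes 0.05 s, during which the arm holds its last target. There are 200 camera calls.

## Working session

There is one attempt and no reset: what is moved stays moved. The work goes in short steps, Python scripts to look and compute and a tool call to move; the robot and the scene stay as the last step left them, time stands still between calls to the robot, and variables do not carry over. Pictures are saved under pics/ and viewed, at most 10 in all, crops included, and the job is handed in when it is done.

Besides the shell and the picture viewer there is one more tool, called after "Emit:" by a JSON object that holds its "fn" and its "kwargs", one argument or row to a line. play_rows: Moves the arm, as the interface text tells. Shifts and turns lie within -1 to 1; 1 stands for 0.2 m of shift or pi/2 rad of turn. Its arguments: {"type":"object","properties":{"commands":{"type":"array","items":{"type":"array","items":{"type":"array","items":{"type":"number","minimum":-1,"maximum":1}}}},"grip_force":{"type":"number"}},"required":["commands"]}

```bash
mkdir -p pics
cat > h.py <<'E'
import numpy as np, cv2, json
from bench import get_obs, viewer, r
def K(p):
    h,w=p["pixels"].shape[:2]; f=h/2/np.tan(np.radians(p["fovy"])/2)
    return np.array([[f,0,p["cx"]],[0,f,p["cy"]],[0,0,1.]]),np.array(p["distortion"],float)
F=np.diag([1,-1,-1,1.])
def w2c(p,o=None):
    if "world_to_cam" in p: return F@np.array(p["world_to_cam"])
    T=np.eye(4);T[:3,:3]=cv2.Rodrigues(np.array(o["orientation"],float))[0];T[:3,3]=o["tcp_pos"]
    return F@np.linalg.inv(T@np.array(p["hand_eye"]))
def proj(p,X,o=None):
    k,d=K(p);T=w2c(p,o)
    return cv2.projectPoints(np.atleast_2d(X).astype(float),cv2.Rodrigues(T[:3,:3])[0],T[:3,3],k,d)[0][:,0]
def plane(p,uv,z,o=None):
    k,d=K(p);n=cv2.undistortPoints(np.array(uv,float).reshape(-1,1,2),k,d)[:,0]
    T=np.linalg.inv(w2c(p,o));dr=np.c_[n,np.ones(len(n))]@T[:3,:3].T;c=T[:3,3]
    return c+dr*((z-c[2])/dr[:,2])[:,None]
def save(p,n): cv2.imwrite("pics/"+n,cv2.cvtColor(p["pixels"],cv2.COLOR_RGB2BGR))
E
python3 - <<'E'
from h import *
o=get_obs();print(o)
for n in("top","side"):
    p=viewer.grab_frame(n);save(p,n+"0.png");print(n,p["fovy"],p["distortion"],np.linalg.inv(w2c(p))[:3,3].round(3))
    for t in("station","carrier","carrier_post","shutter_tab","shutter","gouge","chisel","sanding_block"):
        print(t,[(round(x["score"],2),[int(v) for v in x["rect"]],int(x["pixels"].sum())) for x in viewer.trace(p,t)])
E
```

```text
{'clock': 0.0, 'joints': array([-1.43309792,  0.47777069,  0.02234047,  1.55646055, -0.01151325,
        1.10930248, -0.0830842 ]), 'qvel': array([-0.00118872,  0.00137349, -0.00010702, -0.00147182,  0.00056385,
       -0.00058036,  0.00036942]), 'tau': array([-1.83826487e-03, -5.96409345e+01,  1.60682950e+00, -2.81213951e+01,
        1.24551091e-02,  8.75659345e-03, -3.69498377e-05]), 'tcp_pos': array([0.16411457, 0.65412954, 0.23034161]), 'orientation': array([-3.85067660e-01, -3.11780216e+00,  2.84347290e-03]), 'contact_force': array([ 0.52948494,  0.07993271, -0.45305498]), 'moment': array([-0.0320051 ,  0.03721435, -0.01775019]), 'gripper_force': 0.0, 'grip_width': 0.08535118969537597}
top 52.644046828065704 [-0.10832042  0.          0.          0.          0.        ] [ 0.406 -0.162  1.033]
station [(0.92, [87, 171, 339, 347], 16957)]
carrier [(0.91, [413, 253, 449, 342], 2857), (0.85, [225, 249, 317, 304], 2786), (0.49, [155, 222, 192, 280], 816)]
carrier_post [(0.76, [221, 248, 312, 308], 2992), (0.76, [413, 251, 448, 342], 2950)]
shutter_tab [(0.68, [159, 210, 190, 282], 951), (0.48, [225, 248, 314, 306], 2876)]
shutter [(0.62, [153, 209, 196, 281], 872)]
gouge [(0.77, [326, 256, 363, 355], 974), (0.33, [153, 206, 196, 281], 1014)]
chisel [(0.65, [252, 203, 354, 247], 1049)]
sanding_block [(0.86, [175, 165, 224, 204], 887)]
side 57.75356470822956 [0.02926021 0.         0.         0.         0.        ] [ 0.178 -0.693  0.691]
station []
carrier [(0.83, [309, 339, 415, 419], 4483), (0.58, [208, 235, 272, 300], 2285)]
carrier_post [(0.76, [211, 228, 274, 299], 2359), (0.72, [306, 339, 414, 419], 4500)]
shutter_tab [(0.85, [175, 181, 203, 206], 406)]
shutter [(0.8, [172, 177, 233, 207], 561)]
gouge [(0.57, [216, 302, 327, 355], 1397)]
chisel [(0.61, [275, 221, 333, 296], 880)]
sanding_block [(0.5, [280, 224, 329, 293], 730)]
```

View pics/top0.png

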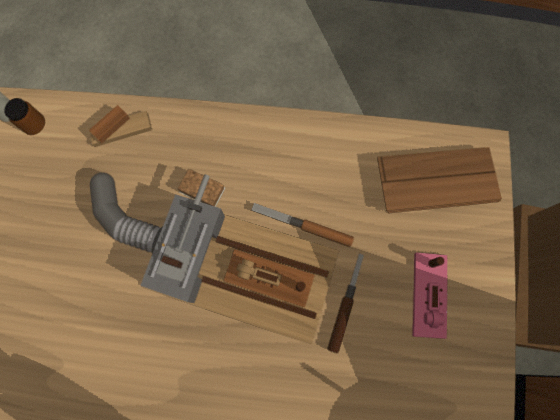

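View pics/side0.png

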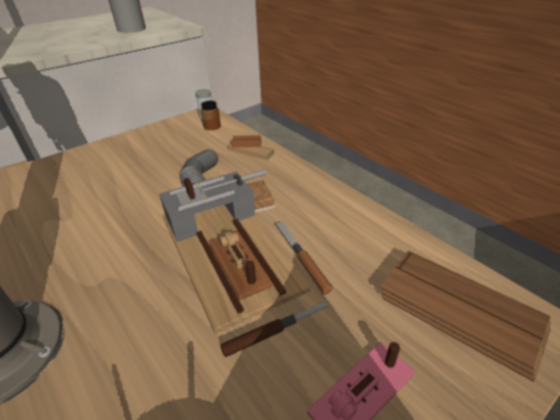

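Top view: the hood is at about (180,255), its tab at (172,262), the wooden carrier at (270,277) with its post at (300,286). The gouge lies across the open end at (345,305), and the pink carrier is a look-alike. I'll zoom in to fit the station pose.

Run:
```python
import cv2
a=cv2.imread("pics/top0.png")[170:350,135:345];cv2.imwrite("pics/c1.png",cv2.resize(a,None,fx=3.3,fy=3.3,interpolation=cv2.INTER_CUBIC))
a=cv2.imread("pics/side0.png")[160:350,150:350];cv2.imwrite("pics/c2.png",cv2.resize(a,None,fx=3.1,fy=3.1,interpolation=cv2.INTER_CUBIC))
```

```text
(no output)
```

View pics/c1.png

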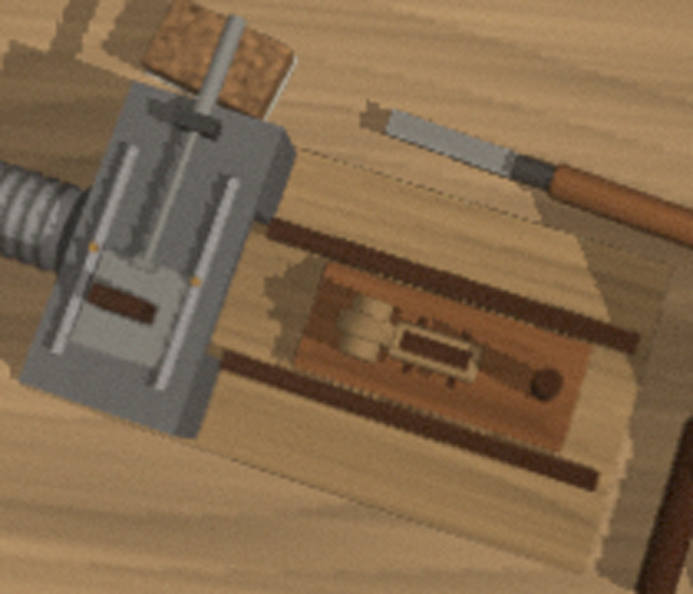

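View pics/c2.png

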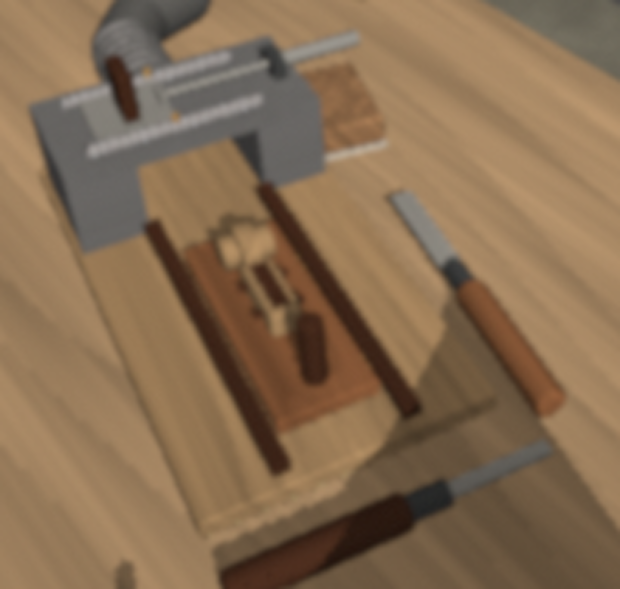

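```bash
cat >> h.py <<'E'
def S2W(s,X): # s=[x,y,yaw], X mm
    c,n=np.cos(s[2]),np.sin(s[2]);X=np.atleast_2d(X)/1000.
    return np.c_[X[:,0]*c-X[:,1]*n+s[0],X[:,0]*n+X[:,1]*c+s[1],X[:,2]]
E
python3 - <<'E'
from h import *
from scipy.optimize import least_squares as L
P=[viewer.grab_frame("top"),viewer.grab_frame("side")]
A=[((-110,172,100),22,378),((110,172,100),132,85),((-85,152,108),57,352),((65,152,108),130,148),((-85,78,108),160,386),((65,78,108),234,180),((-10,152,114),95,247),((-10,78,114),195,281),((-40,115,150),120,300),((-115,-230,18),590,570)]
B=[((-85,78,108),92,152),((65,78,108),260,100),((-85,152,108),67,102),((65,152,108),228,60),((-10,78,114),174,115),((-110,60,100),80,190+0),((-115,-230,18),203,528),((-40,115,150),118,60)]
B.pop(5)
A=[(a,u/3.3+135,v/3.3+170) for a,u,v in A];B=[(a,u/3.1+150,v/3.1+160) for a,u,v in B]
def res(s,sep=0):
    out=[]
    for p,C in zip(P,(A,B)):
        out.append(proj(p,S2W(s,[c[0] for c in C]))-np.array([c[1:] for c in C]))
    return out
s0=[.5,.0,-.3]
f=L(lambda s:np.concatenate(res(s)).ravel(),s0,loss="soft_l1")
print(f.x);[print(e.round(1).tolist()) for e in res(f.x)]
s=f.x
post=plane(P[0],[(546/3.3+135,383/3.3+170)],.093)[0]
post2=plane(P[1],[(311/3.1+150,318/3.1+160)],.093)[0]
c,n=np.cos(s[2]),np.sin(s[2]);R=np.array([[c,n],[-n,c]])
for q in(post,post2):print("post",q,"station",R@(q[:2]-s[:2]))
np.save("s.npy",s)
print("home post",S2W(s,(0,-15,73)),"tab shut",S2W(s,(-40,115,134)),"half",S2W(s,(-10,115,134)))
o=get_obs();Rt=cv2.Rodrigues(o["orientation"])[0];print(Rt.round(3),np.degrees(np.arctan2(Rt[1,1],Rt[0,1])),np.degrees(s[2]))
E
```

```text
[ 0.50838479 -0.05391134 -0.19783689]
[[-0.8, 1.8], [0.2, -1.4], [-0.1, 1.3], [1.3, -0.6], [0.2, 1.5], [0.5, -0.8], [-0.5, 0.3], [0.6, 0.1], [-1.1, 0.3], [-0.7, 0.7]]
[[-1.2, -0.8], [1.2, -1.9], [-1.5, -0.3], [0.9, -2.9], [1.1, 0.1], [0.9, -0.2], [0.5, 2.1]]
post [ 0.4731549  -0.21192581  0.093     ] station [-0.00348513 -0.16185664]
post [ 0.4748524  -0.21119843  0.093     ] station [-0.0019637  -0.16080981]
home post [[ 0.50543655 -0.06861875  0.073     ]] tab shut [[0.49176815 0.06670743 0.134     ]] half [[0.52118297 0.06081096 0.134     ]]
[[-0.97   0.243 -0.   ]
 [ 0.243  0.97   0.   ]
 [ 0.     0.    -1.   ]] 75.91642587184937 -11.335218811383294
```

Run:
```python
from h import *
p=viewer.grab_frame("top")
def t(L,z):return plane(p,[(u/3.3+135,v/3.3+170) for u,v in L],z)
for L,z in(([(225,358),(597,480)],.03),([(268,228),(637,342)],.03),([(57,352),(160,386)],.108),([(130,148),(234,180)],.108),([(57,352),(130,148)],.108),([(160,386),(234,180)],.108),([(22,378),(132,85)],.1),([(95,247),(195,281)],.114)):
    q=t(L,z);d=q[1]-q[0];print(q.round(4)[:,:2].tolist(),np.hypot(*d[:2]),np.degrees(np.arctan2(d[1],d[0])))
```

```text
[[0.4714, 0.0136], [0.4141, -0.2568]] 0.27638538022871295 -101.96306637159779
[[0.5678, -0.0046], [0.5129, -0.2774]] 0.2782633042740304 -101.39251618499402
[[0.4578, 0.1121], [0.4435, 0.0402]] 0.07329602200997898 -101.25858942914807
[[0.6002, 0.085], [0.5855, 0.0106]] 0.07578124574485397 -101.19324728277476
[[0.4578, 0.1121], [0.6002, 0.085]] 0.14493028586872192 -10.777596779730136
[[0.4435, 0.0402], [0.5855, 0.0106]] 0.14501715072489846 -11.759780845149711
[[0.4385, 0.1353], [0.6466, 0.093]] 0.21237232534275535 -11.489648480610203
[[0.5293, 0.0962], [0.514, 0.0258]] 0.07202057656381444 -102.30169832712154
```

Emit:
{"fn": "play_rows", "kwargs": {
  "commands": [
    [[-1,-1,-0.5,0,0],[-1,-1,-0.5,0,0],[-1,-1,-0.5,0,0],[-1,-1,-0.5,0,0],[-1,-1,-0.5,0,0],[-1,-1,-0.5,0,0],[-1,-1,-0.5,0,0],[-1,-1,-0.5,0,0]]
  ]
}}

```text
clock: 1.72
tcp_pos: [0.3348, 0.5084, 0.2316]
orientation: [0.389, 3.117, 0.001]
contact_force: [0.1, 1.1, 0.0]
grip_width: 0.0856
gripper_force: 0.0
```

Emit:
{"fn": "play_rows", "kwargs": {
  "commands": [
    [[-1,-1,-1,0,0],[-1,-1,-1,0,0],[-1,-1,-1,0,0],[-1,-1,-1,0,0],[-1,-1,-1,0,0],[-1,-1,-1,0,0],[-1,-1,-1,0,0],[-1,-1,-1,0,0],[-1,-1,-1,0,0]]
  ]
}}

```text
clock: 2.47
tcp_pos: [0.4796, 0.2663, 0.2315]
orientation: [0.388, 3.117, 0.001]
contact_force: [0.1, 0.6, 0.5]
grip_width: 0.0857
gripper_force: 0.0
```

Emit:
{"fn": "play_rows", "kwargs": {
  "commands": [
    [[-1,-0.25,-1,0,0],[-1,-0.25,-1,0,0],[-1,-0.25,-1,0,0],[-1,-0.25,-1,0,0],[-1,-0.25,-1,0,0],[-1,-0.25,-1,0,0],[-1,-0.25,-1,0,0]]
  ]
}}

```text
clock: 3.05
tcp_pos: [0.4789, 0.0609, 0.2315]
orientation: [0.386, 3.118, 0.001]
contact_force: [-0.3, 1.5, -0.4]
grip_width: 0.0856
gripper_force: 0.0
```

Emit:
{"fn": "play_rows", "kwargs": {
  "commands": [
    [[-1,-0.25,-1,0,0.95],[-1,-0.25,-1,0,0.95],[-1,-0.25,-1,0,0.95],[-1,-0.25,-1,0,0.95],[-1,-0.25,-1,0,0.95],[-1,-0.25,-1,0,0.95],[-1,-0.25,-1,0,0.95],[-1,-0.25,-1,0,0.95],[-1,-0.25,-1,0,0.95],[-1,-0.25,-1,0,0.95],[-1,-0.25,-1,0,0.95],[-1,-0.25,-1,0,0.95]]
  ]
}}

```text
clock: 4.05
tcp_pos: [0.4806, -0.142, 0.2311]
orientation: [-2.399, -2.028, -0.001]
contact_force: [0.4, -0.7, 0.6]
grip_width: 0.0855
gripper_force: 0.0
```

```bash
cat >> h.py <<'E'
def go(X,yaw): # print scaled shift to world TCP X (m), tool y at world angle yaw (deg)
    o=get_obs();R=cv2.Rodrigues(o["orientation"])[0]
    a=np.degrees(np.arctan2(R[1,1],R[0,1]));d=R.T@(np.array(X)-o["tcp_pos"])
    print("tcp",o["tcp_pos"].round(4),"yaw",a.round(2),"shift",(d/.2).round(3),"turn",round((a-yaw)/90,3))
E
python3 - <<'E'
from h import *
s=np.load("s.npy");o=get_obs();p=viewer.grab_frame("wrist");save(p,"w1.png")
for t in("carrier_post","carrier"):print(t,[(round(x["score"],2),[int(v) for v in x["rect"]]) for x in viewer.trace(p,t)])
print(proj(p,[[.474,-.2116,.093],[.474,-.2116,.033]],o),proj(p,S2W(s,[(-43,-150,30),(43,-150,30),(-43,0,30),(43,0,30)]),o))
go([.4745,-.212,.054],-11.4)
E
```

```text
carrier_post []
carrier [(0.65, [250, 67, 337, 278])]
[[287.53799674 271.7192912 ]
 [286.92508073 246.43483109]] [[249.22344478 234.18540686]
 [330.35377421 236.63807155]
 [250.35813364  85.06021826]
 [340.7743743   88.20589754]]
tcp [ 0.4802 -0.1428  0.2311] yaw -9.12 shift [-0.346  0.027  0.885] turn 0.025
```

View pics/w1.png

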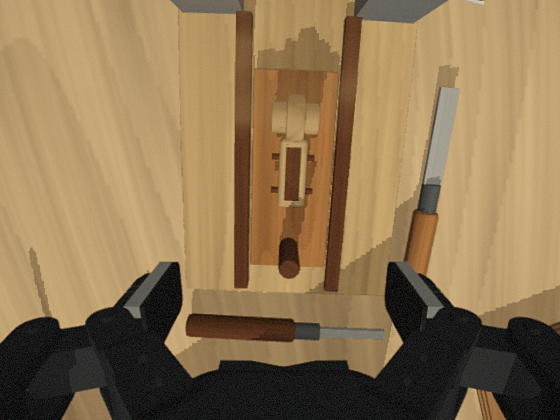

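The post top shows at (289,270), against a prediction of (287.5,272), so the estimate holds. The gripper is going over and down now.

Emit:
{"fn": "play_rows", "kwargs": {
  "commands": [
    [[-1,-0.345,0.032,0,0.025],[-1,-0.345,0.032,0,0.025],[-1,-0.345,0.032,0.3,0.025],[-1,-0.345,0.032,0.5,0.025],[-1,-0.345,0.032,0.7,0.025],[-1,-0.345,0.032,0.885,0.025],[-1,-0.345,0.032,0.885,0.025],[-1,-0.345,0.032,0.885,0.025]]
  ]
}}

```text
clock: 4.87
tcp_pos: [0.4722, -0.2131, 0.0518]
orientation: [-2.43, -1.982, 0.005]
contact_force: [-0.3, -0.5, 0.1]
grip_width: 0.0856
gripper_force: 0.0
```

Emit:
{"fn": "play_rows", "kwargs": {
  "commands": [
    [[1,0,0,0,0],[1,0,0,0,0],[1,0,0,0,0],[1,0,0,0,0],[1,0,0,0,0],[1,0,0,0,0],[1,0,0,0,0],[1,0,0,0,0],[1,0,0,0,0],[1,0,0,0,0]]
  ],
  "grip_force": 30
}}

```text
clock: 5.7
tcp_pos: [0.4743, -0.215, 0.0555]
orientation: [2.438, 1.981, 0.002]
contact_force: [-1.7, 0.7, 8.8]
grip_width: 0.0191
gripper_force: 29.0
```

Run:
```python
from h import *
s=np.load("s.npy");o=get_obs();print(o["grip_width"],o["gripper_force"],o["contact_force"],o["moment"])
c,n=np.cos(s[2]),np.sin(s[2]);print("station",np.array([[c,n],[-n,c]])@(o["tcp_pos"][:2]-s[:2]))
go(S2W(s,(0,-15,54))[0],-11.4)
```

```text
0.019055254018836742 28.972392082214355 [-1.71305911  0.65363433  8.75859066] [0.34394901 0.42139347 0.04034633]
station [-0.00175548 -0.1646427 ]
tcp [ 0.4743 -0.215   0.0555] yaw -11.82 shift [0.748 0.002 0.008] turn -0.005
```

Emit:
{"fn": "play_rows", "kwargs": {
  "commands": [
    [[1,0.05,0,-0.01,0],[1,0.12,0,-0.01,0],[1,0.2,0,-0.01,0],[1,0.28,0,-0.01,0],[1,0.36,0,-0.01,0],[1,0.44,0,-0.01,0],[1,0.52,0,-0.01,0],[1,0.59,0,-0.01,0],[1,0.65,0,-0.01,0],[1,0.68,0,-0.01,0],[1,0.7,0,-0.01,0],[1,0.7,0,-0.01,0]]
  ]
}}

```text
clock: 6.7
tcp_pos: [0.5024, -0.0771, 0.0562]
orientation: [-2.437, -1.982, -0.0]
contact_force: [0.2, 0.4, -4.0]
grip_width: 0.0191
gripper_force: 29.4
```

Emit:
{"fn": "play_rows", "kwargs": {
  "commands": [
    [[1,0.01,0,0,0],[1,0.02,0,0,0],[1,0.03,0,0,0],[1,0.03,0,0,0]]
  ]
}}

```text
clock: 7.03
tcp_pos: [0.5037, -0.0723, 0.0563]
orientation: [2.439, 1.98, 0.0]
contact_force: [-0.7, -0.7, -2.5]
grip_width: 0.0191
gripper_force: 29.4
```

Emit:
{"fn": "play_rows", "kwargs": {
  "commands": [
    [[1,0.005,0,0,0],[1,0.01,0,0,0],[1,0.015,0,0,0],[1,0.015,0,0,0]]
  ]
}}

```text
clock: 7.37
tcp_pos: [0.5043, -0.069, 0.0563]
orientation: [-2.439, -1.981, -0.0]
contact_force: [-1.0, -0.7, -2.7]
grip_width: 0.0194
gripper_force: 29.4
```

Emit:
{"fn": "play_rows", "kwargs": {
  "commands": [
    [[1,0.005,0,0,0],[1,0.01,0,0,0],[1,0.01,0,0,0],[1,0.01,0,0,0]]
  ]
}}

```text
clock: 7.7
tcp_pos: [0.5041, -0.0683, 0.0563]
orientation: [2.439, 1.979, -0.002]
contact_force: [-2.1, -5.3, -1.1]
grip_width: 0.0192
gripper_force: 29.6
```

Contact is building (−5 N along y). I'll push a little more to confirm.

Emit:
{"fn": "play_rows", "kwargs": {
  "commands": [
    [[1,0.01,0,0,0],[1,0.015,0,0,0],[1,0.02,0,0,0],[1,0.02,0,0,0],[1,0.02,0,0,0]]
  ]
}}

```text
clock: 8.12
tcp_pos: [0.5036, -0.068, 0.0564]
orientation: [2.441, 1.974, -0.007]
contact_force: [-5.5, -14.2, 1.8]
grip_width: 0.0193
gripper_force: 29.9
```

Emit:
{"fn": "play_rows", "kwargs": {
  "commands": [
    [[-1,-0.012,0,0,0],[-1,-0.012,0,0,0],[-1,-0.012,0,0,0],[-1,-0.012,0,0,0],[-1,-0.012,0,0,0],[-1,-0.012,0,0,0],[-1,-0.012,0,0,0],[-1,-0.012,0,0,0]]
  ]
}}

```text
clock: 8.78
tcp_pos: [0.5051, -0.0654, 0.0563]
orientation: [-2.438, -1.981, -0.0]
contact_force: [0.5, -0.4, -0.2]
grip_width: 0.0854
gripper_force: 0.0
```

Emit:
{"fn": "play_rows", "kwargs": {
  "commands": [
    [[-1,0,0,-0.2,0],[-1,0,0,-0.4,0],[-1,0,0,-0.6,0],[-1,0,0,-0.85,0],[-1,0,0,-0.85,0],[-1,0,0,-0.85,0],[-1,0,0,-0.85,0]]
  ]
}}

```text
clock: 9.37
tcp_pos: [0.5049, -0.0652, 0.2262]
orientation: [-2.438, -1.981, -0.002]
contact_force: [0.2, 0.2, 0.5]
grip_width: 0.0855
gripper_force: 0.0
```

Run:
```python
from h import *
s=np.load("s.npy");o=get_obs();p=viewer.grab_frame("wrist");save(p,"w2.png")
for t in("carrier_post","shutter_tab"):print(t,[(round(x["score"],2),[int(v) for v in x["rect"]]) for x in viewer.trace(p,t)])
print("post top",proj(p,S2W(s,[(0,-15,93)]),o),"tab",proj(p,S2W(s,[(-40,115,150),(-10,78,114),(-10,152,114),(-110,60,100),(110,60,100),(-110,172,100)]),o).round(1))
go(S2W(s,(-40,115,115))[0],-11.4)
```

```text
carrier_post [(0.97, [240, 97, 322, 204]), (0.63, [130, 0, 531, 353])]
shutter_tab [(0.79, [179, 1, 408, 68])]
post top [[283.12145371 201.01033281]] tab [[212.6   9.4]
 [267.9  80.2]
 [266.2 -35.5]
 [138.1 109. ]
 [427.1 107. ]
 [124.7 -52.9]]
tcp [ 0.5039 -0.0654  0.2247] yaw -11.83 shift [ 0.635 -0.193  0.548] turn -0.005
```

View pics/w2.png

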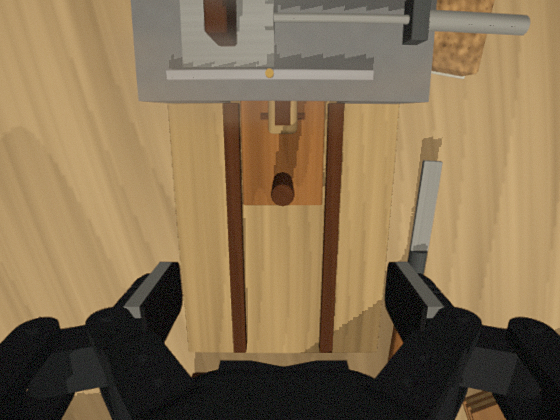

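Run:
```python
from h import *
s=np.load("s.npy");o=get_obs();p=viewer.grab_frame("wrist")
s[2]=np.radians(-11.5)
from scipy.optimize import least_squares as L
C=[((-10,78,114),270,73),((-110,60,100),141,102),((110,60,100),428,102),((-85,78,108),168,75),((65,78,108),373,75)]
f=L(lambda d:(proj(p,S2W(d,[c[0] for c in C]),o)-np.array([c[1:] for c in C])).ravel(),s)
print(s,f.x,np.degrees(f.x[2]),f.fun.round(1));np.save("s2.npy",f.x)
print("carrier rear edge home",proj(p,S2W(f.x,[(-40,-40,33),(40,-40,33),(0,-15,93)]),o))
go(S2W(f.x,(-40,115,115))[0],-11.5);print(S2W(f.x,(-10,115,115)))
```

```text
[ 0.50838479 -0.05391134 -0.20071286] [ 0.50861883 -0.05022935 -0.20604627] -11.805581722159074 [-0.1  0.4 -2.5 -0.1  2.4  0.2 -2.3  0.3  2.4 -0.1]
carrier rear edge home [[244.41570079 206.16343207]
 [323.97104142 206.31304424]
 [284.12850327 196.3220876 ]]
tcp [ 0.5039 -0.0656  0.2247] yaw -11.84 shift [ 0.655 -0.191  0.548] turn -0.004
[[0.52235837 0.06438403 0.115     ]]
```

Emit:
{"fn": "play_rows", "kwargs": {
  "commands": [
    [[-1,0.655,-0.191,0,0],[-1,0.655,-0.191,0,0],[-1,0.655,-0.191,0,0],[-1,0.655,-0.191,0,0],[-1,0.655,-0.191,0,0],[-1,0.655,-0.191,0.15,0],[-1,0.655,-0.191,0.3,0],[-1,0.655,-0.191,0.45,0],[-1,0.655,-0.191,0.53,0],[-1,0.655,-0.191,0.53,0],[-1,0.655,-0.191,0.53,0]]
  ]
}}

```text
clock: 10.48
tcp_pos: [0.4939, 0.0687, 0.1195]
orientation: [2.441, 1.978, -0.005]
contact_force: [-0.1, 0.9, 0.3]
grip_width: 0.0856
gripper_force: 0.0
```

Run:
```python
from h import *
s=np.load("s2.npy");o=get_obs();p=viewer.grab_frame("wrist");save(p,"w3.png");print(o["contact_force"])
go(S2W(s,(-40,115,115))[0],-11.8)
```

```text
[-0.06077405  0.89232875  0.26090627]
tcp [0.4948 0.0692 0.1205] yaw -11.93 shift [ 0.005 -0.01   0.028] turn -0.001
```

View pics/w3.png

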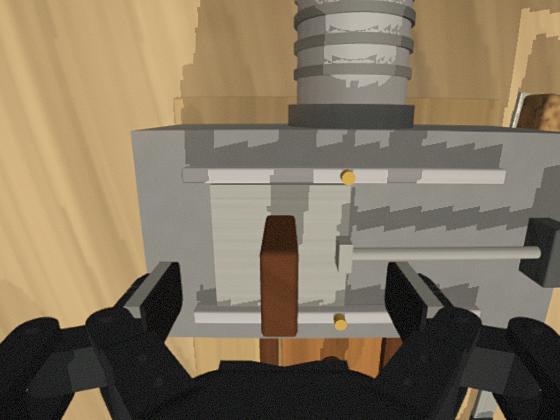

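The tab at column 280 is centred between the fingers (about 283), so I'm closing on it.

Emit:
{"fn": "play_rows", "kwargs": {
  "commands": [
    [[1,0,0,0.01,0],[1,0,0,0.01,0],[1,0,0,0.01,0],[1,0,0,0.01,0],[1,0,0,0.01,0],[1,0,0,0.01,0],[1,0,0,0.01,0],[1,0,0,0.01,0],[1,0,0,0.01,0],[1,0,0,0.01,0]]
  ],
  "grip_force": 60
}}

```text
clock: 11.37
tcp_pos: [0.4942, 0.0707, 0.1187]
orientation: [-2.438, -1.98, 0.0]
contact_force: [-3.1, 0.7, 6.6]
grip_width: 0.0133
gripper_force: 58.7
```

Run:
```python
from h import *
s=np.load("s2.npy");o=get_obs();print(o["contact_force"],o["grip_width"],o["gripper_force"])
go(S2W(s,(-10,115,118))[0],-11.8)
```

```text
[-3.13547946  0.67694336  6.56535444] 0.01326915926755191 58.66097688674927
tcp [0.4942 0.0707 0.1187] yaw -11.83 shift [-0.002  0.144  0.003] turn -0.0
```

Emit:
{"fn": "play_rows", "kwargs": {
  "commands": [
    [[1,0,0.02,0,0],[1,0,0.045,0,0],[1,0,0.07,0,0],[1,0,0.095,0,0],[1,0,0.12,0,0],[1,0,0.14,0,0],[1,0,0.15,0,0],[1,0,0.15,0,0],[1,0,0.15,0,0]]
  ]
}}

```text
clock: 12.12
tcp_pos: [0.5225, 0.0647, 0.1187]
orientation: [-2.436, -1.979, 0.003]
contact_force: [-8.0, 0.9, 11.2]
grip_width: 0.0131
gripper_force: 59.3
```

Run:
```python
from h import *
s=np.load("s2.npy");o=get_obs();p=viewer.grab_frame("wrist");save(p,"w4.png");print(o["contact_force"],o["grip_width"],o["gripper_force"])
R=cv2.Rodrigues(o["orientation"])[0];print("moved",R.T@(o["tcp_pos"]-[.4942,.0707,.1187]))
go(S2W(s,(-10,115,118))[0],-11.8)
t=o["tcp_pos"];yy=R[:,1];xx=R[:,0]
# where studs would appear if tab centre (=TCP line) is level with them
for d in(-.037,.037):
    X=t+xx*d;X[2]=.114;print(proj(p,[X],o))
```

```text
[-8.04807579  0.89160384 11.206668  ] 0.013072928274093636 59.26697552204132
moved [-9.51221795e-05  2.89497007e-02 -7.11707323e-05]
tcp [0.5224 0.0647 0.1187] yaw -11.83 shift [-0.002 -0.     0.003] turn -0.0
[[280.48686859 331.44680401]]
[[280.31006485 185.29683788]]
```

View pics/w4.png

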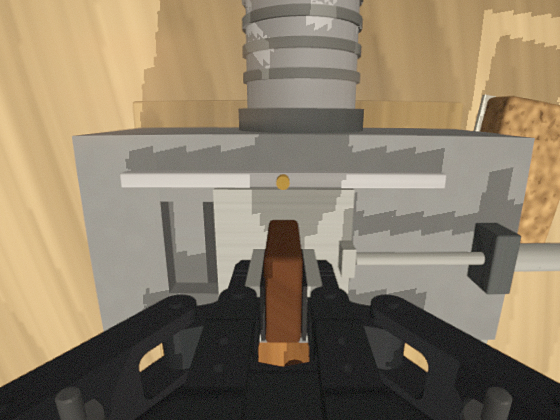

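The stud at (283,182) is level with the tab, centred at about 283. Travel so far measures 29 mm, so I'm nudging it 1 mm.

Emit:
{"fn": "play_rows", "kwargs": {
  "commands": [
    [[1,0,0.004,0,0],[1,0,0.004,0,0],[1,0,0.004,0,0],[1,0,0.004,0,0],[1,0,0.004,0,0],[1,0,0.004,0,0]]
  ]
}}

```text
clock: 12.67
tcp_pos: [0.5231, 0.0645, 0.1187]
orientation: [-2.436, -1.979, 0.003]
contact_force: [-7.5, 1.0, 11.1]
grip_width: 0.0133
gripper_force: 59.4
```

Run:
```python
from h import *
o=get_obs();R=cv2.Rodrigues(o["orientation"])[0];m=R.T@(o["tcp_pos"]-[.4942,.0707,.1187]);print(m,o["contact_force"],o["grip_width"],o["gripper_force"])
if .0285<m[1]<.0315 and o["gripper_force"]>40: print(r.hand_in())
```

```text
[-1.04558584e-04  2.95352992e-02 -6.64653863e-05] [-7.47627115  0.97834058 11.14420199] 0.013333661472599963 59.36080813407898
the job is handed in; nothing more can be done
None
```

I slid the wooden carrier home against the hood's back wall and let go of it. The gripper is holding the shutter at half travel (29.5 of 30 mm measured), and I handed the job in at 12.7 s; the result was not reported back.

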